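# Dock the charger on its bench slide

## Robot

A 6-joint arm with a two-finger parallel gripper is mounted at the origin on the work surface. World frame = base frame: x ahead of the robot, y to its left, z up, the work surface at z = 0. Lengths are in mm, angles in degrees, forces in N, time in s.
With the tool pointing down it reaches from about 350 to 850 mm from the base axis. Payload 8.1 kg.
Tool frame: the origin (TCP) lies on the centre line of the jaws, within the pads' length; the fingertips stand 19 mm ahead of it and the grasp point (between the pads) is the TCP (r.tip_reach is the z of the fingertips in the tool frame, in mm); z points along the fingers, y is the line along which they close (so a half turn about z gives the same grasp; the last joint's range is limited). The gripper opens to 85 mm and grips with 20 to 120 N. Pads are 22 mm wide; open, the fingers measure 114 mm over their backs; the gripper's body (76 mm by 85 mm) begins 54 mm behind the grasp point. The pads swing forward as they close: fully open they stand 13 mm farther back than shut.
Start: joints at [61.284, 7.471, 85.268, -0, 87.261, -4.893], TCP at [242.333, 548.89, 250.292] pointing down, gripper open.
Joint ranges: [-169.43, 169.43], [-51.17, 129.36], [1.28, 143.12], [-76.62, 256.62], [0, 156.53], [-152.29, 152.29]. Speed limits (degrees/s): [136.94, 136.94, 159.86, 180, 180, 180].

## Interface

Orientations are given as [roll, pitch, yaw] about the fixed x, y, z axes, in that order (R = Rz(yaw) Ry(pitch) Rx(roll)).
In Python, from bench import r gives the robot as it stands. The module is installed in compiled form; this text tells all that it offers.
- The arm moves only by the shell command python3 -m handwheel 'ROWS' [FORCE]. ROWS is JSON, a list of rows, each a list of 7 numbers: the shift along the tool's x, y, z in m, then the turn, a rotation vector about the tool's x, y, z in degrees, then the finger opening in m, from 0 to 0.0854. In form: [[tx, ty, tz, ax, ay, az, claw], ...]. A call has 1 to 8 rows; each row shifts and turns the commanded pose from where the row before left it, along the tool's axes as they then stand; what a row does not reach is not made up. A row lasts 1/12 s, in which the tool goes at most 41.7 mm and 7.16 degrees, less where a joint would pass 70% of its speed; a pose out of reach is approached as far as the arm can. A call with a gripper value outside its range is refused whole. The fingers move at their own pace and stop on an object; FORCE is the grip in N (left out, the last holds). Time passes only in rows, so rows that do not move let the fingers close. It gives the time, the measured TCP pose, the force, the opening and the grip force at its end, in the units of the state.
- r.sense(): the state, without advancing time (a new reading comes with each control period).
- r.snapshot(name): name is "side" or "top"; returns (picture, depth): 400x640x3 uint8, blue, green, red; 400x640 float32, mm along the optical axis (not along the pixel's ray), 0 where there is no reading.
- r.calibration(name): a dict with "vfov" (degrees; the focal length in pixels is half the picture's height over the tangent of half this angle, whatever the lens; pixels are square), "cx", "cy" (the principal point, pixels), "dist" ([k1, k2, p1, p2, k3] as OpenCV has them; the pictures are not rectified), "rvec" (rotation vector, rad) and "tvec" (3), from world to camera coordinates, as OpenCV has them. Camera axes: x right, y down, z forward; pixel columns grow to the right and rows downward; lengths in mm; the calibration is good to about 2 mm. A picture is of the moment at which its call begins. calibration takes no time and is no camera call.
- r.hand_in(): hands the job in; it is judged then, once.
The state is a dict: "time": time; "joint_pos": joint angles; "qd": joint speeds; "joint_efforts": joint torques, N m; "tool_pos": TCP position; "tcp_rot": TCP orientation; "ft_force": force on the tool from outside, world axes, zero at the start; "wrist_torque": the same for the moment, N m; "finger_gap": finger opening in mm; "grip_force": force on a finger pad.
Only numpy, scipy, OpenCV 4.12 (cv2) and the standard library are available. Lean on these libraries where they do the work, as an engineer would, in place of code of your own. Each camera call takes 0.05 s, during which the arm holds its last target. There are 200 camera calls.

## Task

The chrome adjustable wrench has been left lying across the white-painted slide. First put it flat in the grey tool tray beside the tape measure; then take the black charger off the oak shelf, set its foot on the open run-in of the slide, either way round, and push it along under the lips until the two spring rollers click into the notches of its foot. Leave the blue bumper block, the fuse box, the tape measure and the jar where they are.

Things in the scene. Friction and masses are not known exactly. Their poses are not given: they have to be found in the camera images.
- charger: Matte black charger, 0.3 kg, on the oak shelf. Body 70 (x) x 42 (y) x 55 high, central on a flat foot 80 x 56 x 8; 63 mm high in all; same turned half round. Foot ends taper to 48 wide over the last 10 mm; 12.4 mm wide notch mid-way in each long foot side. Origin: centre of the foot's underside; x goes along the slide (either way), z up.
- dock: Fixed white-painted steel slide 245 x 104 (124 at spring housings) x 20.5 mm high; charger travels along +x. Base plate 6 thick, x=-130..115. Open run-in x=-130..-30, flares (top z=16.5) narrowing 80 to 58 between x=-65 and -30. Then a channel 58.4 wide under two lips (undersides z=16.5) leaving a slot 48 wide. End stop at x=104. Origin on the bench, on the centreline.
- dock_start (a point): Point on the base plate of the run-in (dock x=-82, y=0, z=6 mm) where the charger's origin can be set down with its x axis along the slide, clear of the lips. Axes as dock.
- dock_home (a point): Point (dock x=60, y=0, z=6 mm) where the charger's origin lies when it is home, rollers in its notches; 142 mm along +x from dock_start. Axes as dock. Pushing home takes about 10 N.
- roller_left (a joint): Sprung brass detent roller (16 mm diameter) on the slide's +y side at dock x=60: 0 m = sprung fully inwards (in the notch, or nothing there), about 0.003 = pushed back by the foot's side.
- roller_right (a joint): The same on the -y side.
- wrench: Chrome adjustable wrench, 162 mm long, 0.16 kg, lying flat across the slide on its lips. Its x runs from handle end (x=-90) to jaws (x=+72); handle 18 wide, 11 thick from x=-90 to 10; head about 37 wide, 14 thick. Origin on its underside, 10 mm short of the head, near the centre of mass; z up.
- tray: Fixed open grey steel tool tray 270 (x) x 120 (y) x 30 mm high, walls and floor 4 mm. Origin: centre of its underside. The tape measure stands at its +x end; the rest is free for the wrench, laid along x.
- oak_shelf: Fixed narrow oak shelf 340 (x) x 130 (y) mm, top 40 mm over the bench. Origin: on the bench under its centre. Charger, bumper block and fuse box stand on it in a row along x, about 100 mm apart, in any order. Shelf and tray lie either side of the slide and may be swapped.
- bumper: Blue silicone bumper block 70 (x) x 38 (y) x 36 mm on the shelf; origin centre of underside. Bystander.
- fuse_box: Green plastic flip-top fuse box 68 (x) x 42 (y) x 38 mm on the shelf; origin centre of underside. Bystander.
- tape: Yellow tape measure 56 (x) x 36 (y) x 50 mm standing at the tray's +x end; origin centre of underside. Bystander.
- jar: Small amber glass jar with a steel lid, 66 mm diameter, 85 mm high, on the bench beyond the slide; origin centre of underside. Bystander.
Things that resemble listed ones, but are neither listed nor needed, are in the scene too. Of the things that look like the wrench, the largest one is meant. There is more than one size of the charger; the one meant has the size given above.

How it is judged:
By the outcome, as a careful person would: the job done as asked, in the order asked, and still so for the second after the job is handed in, with the robot touching nothing.
It also fails if it takes over 69 s, if anything falls off the work surface, if the arm or the gripper's body presses on something with over 40 N, if the wrist force passes 120 N, or if a joint passes its speed limit or range.

## Working session

There is one attempt and no reset: what is moved stays moved. The work goes in short steps, Python scripts to look and compute and a shell command to move; the robot and the scene stay as the last step left them, time stands still between calls to the robot, and variables do not carry over. Pictures are saved under pics/ and viewed, at most 10 in all, crops included, and the job is handed in when it is done.

```bash
mkdir -p pics
cat > h.py <<'E'
import numpy as np, cv2
from bench import r
def cam(n):
    c=r.calibration(n); f=200/np.tan(np.radians(c["vfov"])/2)
    K=np.array([[f,0,c["cx"]],[0,f,c["cy"]],[0,0,1]]); R=cv2.Rodrigues(np.array(c["rvec"],float))[0]
    return K,np.array(c["dist"],float),R,np.array(c["tvec"],float).reshape(3)
def ray(n,uv):
    K,d,R,t=cam(n); p=cv2.undistortPoints(np.array(uv,float).reshape(-1,1,2),K,d).reshape(-1,2)
    D=np.c_[p,np.ones(len(p))]@R; return -R.T@t, D
def onplane(n,uv,z):
    o,D=ray(n,uv); return o+D*((z-o[2])/D[:,2])[:,None]
def cloud(n,depth):
    v,u=np.mgrid[0:400,0:640]; o,D=ray(n,np.c_[u.ravel(),v.ravel()])
    return (o+D*depth.ravel()[:,None]).reshape(400,640,3)
E
python3 - <<'E'
from h import *
for n in("top","side"):
    im,d=r.snapshot(n); cv2.imwrite(f"pics/{n}0.png",im); np.save(f"pics/{n}0.npy",d)
    K,_,R,t=cam(n); print(n,K[0,0],(-R.T@t).round(),R[2].round(2), (d>0).mean())
print(r.sense())
E
```

```text
top 462.4574366091341 [ 445.   10. 1407.] [ 0.04 -0.   -1.  ] 0.99588671875
side 368.7419126596924 [ 129. -604.  668.] [ 0.39  0.64 -0.66] 0.99584375
{'time': 0.1, 'joint_pos': array([ 6.12830818e+01,  7.51260481e+00,  8.53246443e+01,  1.61388120e-03,
        8.72626671e+01, -4.89253667e+00]), 'qd': array([ 0.04806912, -0.07332471, -0.18363532,  0.0050566 , -0.11478839,
       -0.09953982]), 'joint_efforts': array([ 1.68890394e-03, -5.70955324e+01, -5.01939511e+01, -1.59015999e-04,
        8.31039855e-03,  4.84766531e-05]), 'tool_pos': array([242.09408628, 548.46389241, 249.31492452]), 'tcp_rot': array([-1.79900585e+02, -1.01275956e-02,  1.56175531e+02]), 'ft_force': array([-0.72643517,  0.21626865, -0.27376855]), 'wrist_torque': array([ 0.00910632, -0.06509249,  0.03936952]), 'grip_force': 0.0, 'finger_gap': 85.46693172793312}
```

View pics/top0.png

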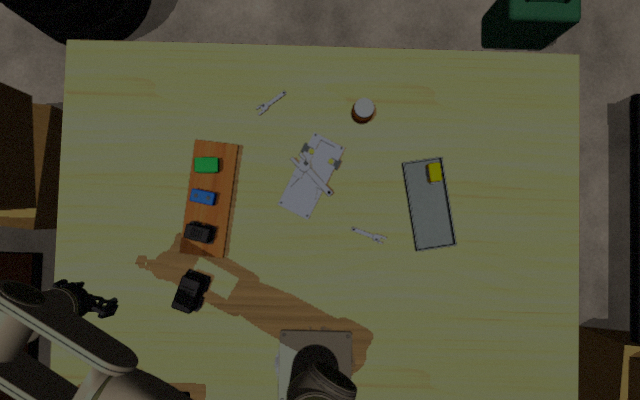

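View pics/side0.png

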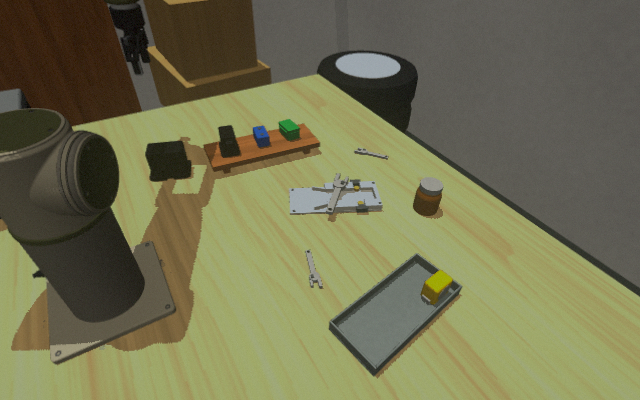

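The top view shows wrench candidates at (312,176) on the slide, (271,102) and (368,235). The one on the slide is the largest. Charger candidates are the one on the shelf at (200,233) and a bigger one on the bench at (190,290). The shelf is left, the tray is right at (429,204), and the jar is at (363,110). The side view agrees.

Run:
```python
from h import *
im=cv2.imread("pics/top0.png"); d=np.load("pics/top0.npy"); P=cloud("top",d)
s=cv2.imread("pics/side0.png"); 
a=cv2.resize(im[75:265,170:470],None,fx=2.6,fy=2.6,interpolation=cv2.INTER_CUBIC)
cv2.imwrite("pics/crop_top.png",cv2.convertScaleAbs(a,alpha=1.3))
b=cv2.resize(s[110:300,200:400],None,fx=3,fy=3,interpolation=cv2.INTER_CUBIC)
cv2.imwrite("pics/crop_side.png",cv2.convertScaleAbs(b,alpha=1.3))
hsv=cv2.cvtColor(im,cv2.COLOR_BGR2HSV)
def rep(name,m,z=None):
    m=m.astype(np.uint8)
    n,l,st,_=cv2.connectedComponentsWithStats(m)
    for i in range(1,n):
        if st[i,4]<60: continue
        k=l==i; c=cv2.findContours(k.astype(np.uint8),0,2)[0][0].reshape(-1,2)
        zz=np.median(P[k][:,2]) if z is None else z
        X=onplane("top",c,zz)[:,:2].astype(np.float32)
        rc=cv2.minAreaRect(X); print(name,st[i].tolist(),"z",round(float(np.median(P[k][:,2])),1),np.round(rc[0],1),np.round(rc[1],1),round(rc[2],1))
roi=np.zeros((400,640),bool); roi[75:265,170:470]=1
H,S,V=[hsv[...,i].astype(int) for i in range(3)]
Z=P[...,2]
print("bench z",np.median(Z[240:300,400:560]))
rep("tape",roi&(abs(H-27)<6)&(S>180)&(Z>25))
rep("green",roi&(abs(H-60)<15)&(S>150)&(Z>60))
rep("blue",roi&(abs(H-110)<15)&(S>120)&(Z>60))
rep("shelf",roi&(Z>30)&(Z<50)&(H<20)&(S>100)|(roi&(Z>30)&(P[...,1]>200)))
R2=np.zeros_like(roi);R2[140:320,165:245]=1
rep("black",R2&(V<60)&(Z>70)); rep("blackbig",R2&(V<70)&(Z>50))
rep("white",roi&(S<60)&(V>90)); 
rep("tall",roi&(Z>15))
R3=np.zeros_like(roi);R3[150:260,395:462]=1
rep("tray",R3&(S<90))
for p in [(312,176),(271,102),(368,235),(200,233),(363,108),(429,204),(300,200),(330,150)]: print(p,im[p[1],p[0]],P[p[1],p[0]].round())
```

```text
bench z -0.7135963511814225
tape [426, 163, 16, 19, 216] z 52.8 [ 591.8 -333.9] [53.8 39.3] 13.2
green [195, 157, 24, 16, 341] z 78.0 [590.6 329.9] [43.5 66.8] 1.7
blue [190, 189, 26, 16, 282] z 76.0 [498.1 337.6] [72.4 35.2] 79.6
shelf [180, 140, 59, 119, 5054] z 41.7 [494.2 326.7] [132.6 339.2] 84.4
black [184, 224, 29, 20, 408] z 103.0 [393.6 340.7] [76.  42.8] 77.7
black [171, 275, 32, 39, 770] z 88.2 [221.8 369.1] [ 61.6 101.8] 71.5
blackbig [184, 223, 31, 21, 455] z 102.4 [395.3 336.6] [83.5 49.7] 78.2
blackbig [171, 274, 34, 40, 839] z 87.9 [222.9 367. ] [ 65.2 105.2] 71.8
white [296, 76, 70, 7, 249] z 0.1 [875.  -22.7] [ 18.8 212.8] 1.8
white [252, 90, 43, 29, 224] z 3.8 [790.9 151.3] [ 86.8 128.6] 1.7
white [355, 97, 20, 20, 304] z 84.6 [ 770.7 -119.1] [55.4 53.7] 46.3
white [180, 116, 259, 104, 4399] z 5.0 [591.3  41.7] [791. 299.] 89.0
white [296, 116, 51, 4, 96] z 0.5 [753.3   3.2] [  8.6 153.5] 0.3
white [170, 131, 22, 9, 65] z 1.6 [686.5 431.7] [66.3 23.8] 85.3
white [346, 138, 119, 13, 728] z -0.4 [ 680.2 -257. ] [ 37.1 362.7] 1.8
white [340, 162, 49, 7, 169] z -0.2 [ 611.7 -132.3] [ 18.  147.4] 5.5
white [335, 227, 65, 17, 284] z 4.0 [ 398.7 -146.5] [ 48.4 194.1] 1.6
tall [351, 98, 23, 26, 470] z 83.2 [ 760.  -114.4] [73.2 63.7] 1.4
tall [290, 133, 54, 64, 1155] z 22.5 [614.6   7. ] [159.5 149. ] 61.4
tall [180, 140, 59, 119, 5119] z 41.6 [494.2 327.1] [133.9 339.3] 84.5
tall [402, 157, 55, 95, 851] z 29.7 [ 497.2 -323.8] [270.1 125.8] 10.5
tray [395, 150, 67, 110, 6839] z 1.7 [ 497.5 -330.9] [333.8 202.8] 1.2
(312, 176) [116 109 105] [570.  25.  31.]
(271, 102) [117 110 108] [796. 157.   9.]
(368, 235) [119 113 109] [ 399. -149.    8.]
(200, 233) [27 30 31] [394. 335.  99.]
(363, 108) [110 109 105] [ 767. -117.   84.]
(429, 204) [85 87 83] [ 498. -333.    4.]
(300, 200) [115 107 104] [499.  60.   8.]
(330, 150) [119 112 109] [654. -27.   5.]
```

View pics/crop_top.png

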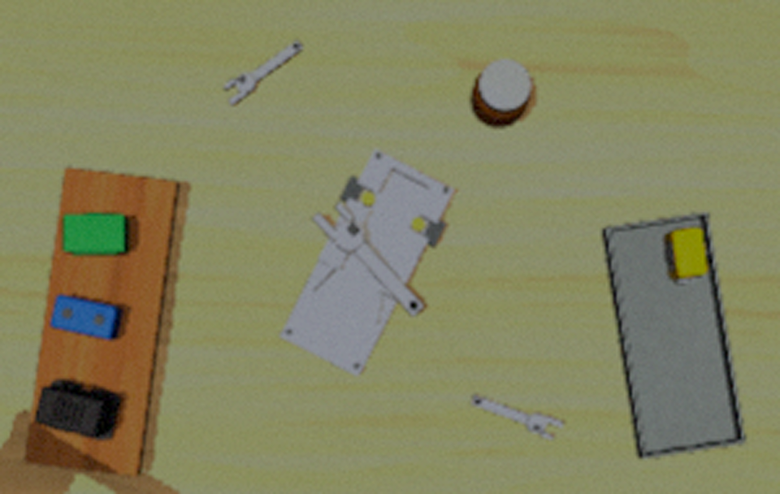

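View pics/crop_side.png

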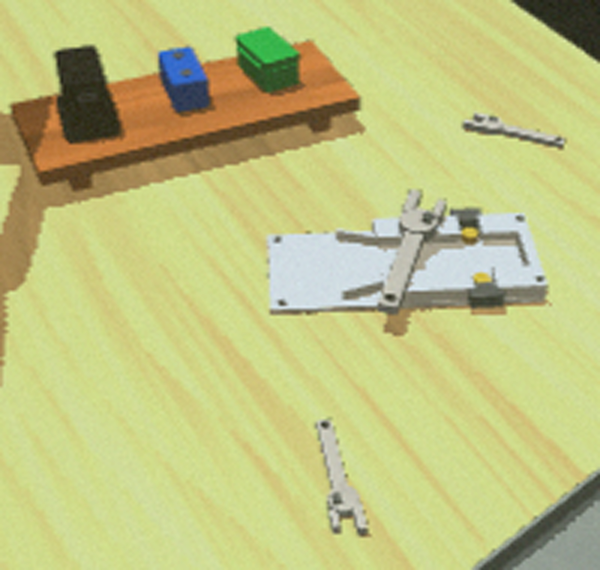

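The crops confirm the choice. The slide wrench has its jaws at crop (330,215) and handle end at (415,305). The run-in is at lower left and the end stop at upper right. The shelf charger measures about 70x42 with its top at z 103, which matches the description. Next I measure accurately.

```bash
cat > meas.py <<'E'
from h import *
def mask_rect(n,m,z):
    c=max(cv2.findContours(m.astype(np.uint8),0,1)[0],key=cv2.contourArea).reshape(-1,2)
    return cv2.minAreaRect(onplane(n,c,z)[:,:2].astype(np.float32)),c
E
python3 - <<'E'
from meas import *
for n,box in(("top",(125,225,270,355)),("side",(165,220,280,390))):
    im=cv2.imread(f"pics/{n}0.png"); d=np.load(f"pics/{n}0.npy"); P=cloud(n,d); b=box
    hsv=cv2.cvtColor(im,cv2.COLOR_BGR2HSV)
    roi=np.zeros((400,640),bool); roi[b[0]:b[1],b[2]:b[3]]=1
    print(n,"bench",np.median(P[roi&(abs(P[...,2])<4)][:,2]))
    # wrench by height
    w=roi&(P[...,2]>25.5)&(P[...,2]<45)
    l=cv2.connectedComponentsWithStats(w.astype(np.uint8)); i=1+np.argmax(l[2][1:,4]); w=l[1]==i
    q=P[w]; c=q[:,:2].mean(0); a=np.linalg.svd(q[:,:2]-c,full_matrices=False)[2][0]
    a=a if a[1]>0 else -a
    t=(q[:,:2]-c)@a; print("wrench n",len(q),"z",np.percentile(q[:,2],[10,50,90]).round(1),"c",c.round(1),"ang",np.degrees(np.arctan2(a[1],a[0])).round(1),"span",t.min().round(),t.max().round())
    nrm=np.array([-a[1],a[0]]); u=(q[:,:2]-c)@nrm
    for t0 in np.arange(-90,90,15):
        k=(t>=t0)&(t<t0+15)
        if k.sum(): print("  ",t0+7,"w",u[k].min().round(),u[k].max().round(),"mean",u[k].mean().round(1),"z",np.median(q[k][:,2]).round(1),"xy",q[k][:,:2].mean(0).round(1))
    # dock: low parts
    g=im.astype(int); white=roi&(hsv[...,1]<(75))
    k=white&(P[...,2]>3)&(P[...,2]<9.5); q=P[k]; print("base n",k.sum(),"z",np.median(q[:,2]))
    m=white&(P[...,2]>3.); l=cv2.connectedComponentsWithStats(m.astype(np.uint8)); i=1+np.argmax(l[2][1:,4]); m=l[1]==i
    q=P[m]; q=q[q[:,2]<25]; rc=cv2.minAreaRect(q[:,:2].astype(np.float32)); print("dock rect",np.round(rc[0],1),np.round(rc[1],1),round(rc[2],1))
    np.save(f"pics/dockpts_{n}.npy",q)
    th=np.radians(-25)
    vis=im.copy(); vis[m]=(0,0,255); vis[w]=(255,0,0); cv2.imwrite(f"pics/vis_{n}.png",vis)
    # brass rollers
    br=roi&(abs(hsv[...,0].astype(int)-25)<5)&(hsv[...,1]>150)&(P[...,2]>8)
    l=cv2.connectedComponentsWithStats(br.astype(np.uint8))
    for i in range(1,l[0]):
        if l[2][i,4]>4: print("brass",l[2][i,4],l[3][i].round(1),P[l[1]==i].mean(0).round(1))
E
```

```text
top bench 0.2405841338573964
wrench n 385 z [28.6 32.4 36.9] c [578.6  31. ] ang 45.3 span -86.0 75.0
   -83 w -6.0 8.0 mean 1.1 z 30.3 xy [521.1 -25.5]
   -68 w -8.0 9.0 mean 0.8 z 31.9 xy [531. -16.]
   -53 w -12.0 9.0 mean -0.4 z 31.6 xy [542.3  -6.2]
   -38 w -10.0 9.0 mean -0.2 z 31.1 xy [552.2   4.1]
   -23 w -12.0 8.0 mean -0.2 z 31.8 xy [562.9  14.9]
   -8 w -9.0 8.0 mean -0.0 z 32.6 xy [573.1  25.4]
   7 w -9.0 8.0 mean -0.1 z 29.9 xy [583.7  36. ]
   22 w -19.0 15.0 mean -1.1 z 34.7 xy [595.5  46.5]
   37 w -18.0 17.0 mean 0.1 z 35.0 xy [605.   57.8]
   52 w -21.0 16.0 mean -2.4 z 33.2 xy [616.9  66.3]
   67 w -20.0 16.0 mean 4.5 z 32.0 xy [622.   81.1]
   82 w 8.0 8.0 mean 7.6 z 26.5 xy [626.2  89.8]
base n 1742 z 5.453245196854709
dock rect [579.5  28.1] [152.4 279.3] 76.7
side bench 0.07304818140391944
wrench n 339 z [29.4 32.1 35.4] c [572.8  21.2] ang 44.6 span -81.0 84.0
   -83 w -7.0 9.0 mean 1.3 z 29.6 xy [516.2 -32.9]
   -68 w -8.0 10.0 mean 0.6 z 31.1 xy [524.8 -25.3]
   -53 w -8.0 9.0 mean -0.4 z 31.6 xy [536.2 -15.5]
   -38 w -8.0 9.0 mean 0.1 z 30.8 xy [546.7  -4.4]
   -23 w -8.0 9.0 mean 0.0 z 31.6 xy [557.    5.6]
   -8 w -8.0 9.0 mean -1.2 z 31.5 xy [568.3  15. ]
   7 w -9.0 9.0 mean 0.2 z 30.9 xy [577.9  26.4]
   22 w -16.0 15.0 mean -0.8 z 32.5 xy [590.8  37.7]
   37 w -17.0 17.0 mean -0.6 z 34.7 xy [599.6  46.8]
   52 w -19.0 18.0 mean -0.4 z 34.3 xy [610.   57.3]
   67 w -19.0 17.0 mean 1.1 z 34.5 xy [619.5  68.8]
   82 w -18.0 15.0 mean 7.0 z 33.7 xy [623.9  81.3]
base n 1315 z 6.043471493923903
dock rect [567.2  18.6] [137.8 250.1] 68.4
brass 18 [355.8 187.6] [644.2  27.8  14.3]
brass 12 [359.8 202.2] [617.4 -29.1  14.8]
```

```bash
cat > go.py <<'E'
import sys,numpy as np
from scipy.spatial.transform import Rotation as Ro
from bench import r
s=r.sense(); R0=Ro.from_euler('xyz',s['tcp_rot'],degrees=True)
x,y,z,yaw=map(float,sys.argv[1:5]); R1=Ro.from_euler('xyz',[180,0,yaw],degrees=True)
print("turn",(R0.inv()*R1).as_rotvec(degrees=True).round(2),"shift after turn mm",R1.inv().apply(np.array([x,y,z])-s['tool_pos']).round(1))
print("t",s['time'],s['tool_pos'].round(1),s['tcp_rot'].round(2),"f",s['ft_force'].round(1),"gap",round(s['finger_gap'],1),r.tip_reach)
E
python3 -m handwheel '[[0,0,0,0,0,7,0.05],[0,0,0,0,0,7,0.05],[0,0,0,0,0,7,0.05],[0,0,0,0,0,7,0.05],[0,0,0,0,0,7,0.05],[0,0,0,0,0,7,0.05],[0,0,0,0,0,7,0.05],[0,0,0,0,0,7,0.05]]' 30
python3 -m handwheel '[[0,0,0,0,0,7,0.05],[0,0,0,0,0,7,0.05],[0,0,0,0,0,7,0.05],[0,0,0,0,0,7,0.05],[0,0,0,0,0,7,0.05],[0,0,0,0,0,7,0.05],[0,0,0,0,0,7,0.05],[0,0,0,0,0,6.1,0.05]]'
python3 -m handwheel '[[-0.009,0.038,0,0,0,0,0.05],[-0.009,0.038,0,0,0,0,0.05],[-0.009,0.038,0,0,0,0,0.05],[-0.009,0.038,0,0,0,0,0.05],[-0.009,0.038,0,0,0,0,0.05],[-0.009,0.038,0,0,0,0,0.05],[-0.009,0.038,0,0,0,0,0.05],[-0.009,0.038,0,0,0,0,0.05]]'
python3 -m handwheel '[[-0.009,0.038,0,0,0,0,0.05],[-0.009,0.038,0,0,0,0,0.05],[-0.009,0.038,0,0,0,0,0.05],[-0.009,0.038,0,0,0,0,0.05],[-0.009,0.038,0,0,0,0,0.05],[-0.009,0.038,0,0,0,0,0.05],[-0.009,0.038,0,0,0,0,0.05],[0,0,0,0,0,0,0.05]]'
python3 go.py 571.5 21.3 110 45
```

```text
time: 0.77
tool_pos: [242.2, 548.6, 249.6]
tcp_rot: [-180.0, 0.1, 99.8]
ft_force: [-0.6, -0.1, 0.4]
finger_gap: 50.1
grip_force: 0.0
time: 1.43
tool_pos: [242.2, 548.6, 249.6]
tcp_rot: [180.0, 0.1, 44.7]
ft_force: [-1.0, 0.6, -0.5]
finger_gap: 50.0
grip_force: 0.0
time: 2.1
tool_pos: [407.1, 281.4, 250.0]
tcp_rot: [-180.0, 0.0, 45.1]
ft_force: [0.3, 1.1, 0.4]
finger_gap: 50.3
grip_force: 0.0
time: 2.77
tool_pos: [552.7, 44.9, 249.5]
tcp_rot: [179.9, 0.1, 44.8]
ft_force: [0.7, -0.6, -0.5]
finger_gap: 50.0
grip_force: 0.0
turn [ 0.11  0.1  -0.21] shift after turn mm [ -3.4  29.9 139.5]
t 2.7667 [552.7  44.9 249.5] [1.7989e+02 1.0000e-01 4.4790e+01] f [ 0.7 -0.6 -0.5] gap 50.0 19.0
```

```bash
python3 -m handwheel '[[-0.0035,0.03,0.02,0,0,0,0.05],[0,0,0.04,0,0,0,0.05],[0,0,0.04,0,0,0,0.05],[0,0,0.04,0,0,0,0.05],[0,0,0.03,0,0,0,0.05],[0,0,0.02,0,0,0,0.05],[0,0,0.0175,0,0,0,0.05],[0,0,0,0,0,0,0.05]]'
python3 -m handwheel '[[0,0,0,0,0,0,0.01],[0,0,0,0,0,0,0.01],[0,0,0,0,0,0,0.01],[0,0,0,0,0,0,0.01],[0,0,0,0,0,0,0.01],[0,0,0,0,0,0,0.01]]' 40
python3 -m handwheel '[[0,0,-0.01,0,0,0,0.01],[0,0,-0.02,0,0,0,0.01],[0,0,-0.03,0,0,0,0.01],[0,0,-0.04,0,0,0,0.01],[0,0,-0.04,0,0,0,0.01],[0,0,0,0,0,0,0.01]]' 40
python3 - <<'E'
from h import *
im,d=r.snapshot("top"); im2,d2=r.snapshot("side"); np.save("pics/top1.npy",d);np.save("pics/side1.npy",d2);cv2.imwrite("pics/top1.png",im);cv2.imwrite("pics/side1.png",im2)
cv2.imwrite("pics/pair1.png",np.vstack([cv2.resize(im[75:265,170:470],(600,300)),cv2.resize(im2[60:310,200:600],(600,300))]))
E
```

```text
time: 3.43
tool_pos: [565.4, 27.3, 37.6]
tcp_rot: [-179.6, 0.3, 45.1]
ft_force: [-0.1, -1.0, -1.3]
finger_gap: 50.2
grip_force: 0.0
time: 3.93
tool_pos: [570.8, 27.1, 44.8]
tcp_rot: [179.9, -0.1, 45.1]
ft_force: [-0.8, 0.1, 6.2]
finger_gap: 16.3
grip_force: 41.1
time: 4.43
tool_pos: [574.1, 27.0, 193.7]
tcp_rot: [179.4, -0.6, 45.1]
ft_force: [1.4, -0.5, 1.1]
finger_gap: 16.3
grip_force: 40.2
```

View pics/pair1.png

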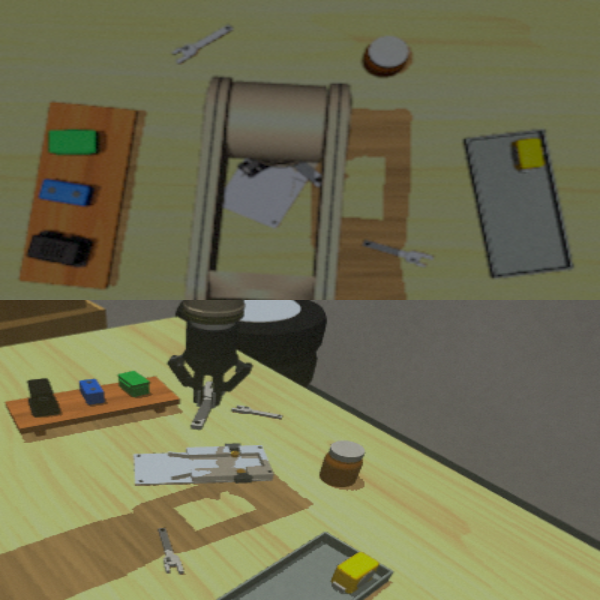

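The wrench is lifted: in the lower (side) half it hangs under the gripper at (205,400) and the slide is clear. Now the tray pose and the tilt of the wrench in the hand.

Run:
```python
from meas import *
P=cloud("top",np.load("pics/top1.npy")); im=cv2.imread("pics/top1.png")
roi=np.zeros((400,640),bool); roi[150:260,395:465]=1
m=roi&(P[...,2]>20)&(P[...,2]<36); q=P[m][:,:2]; rc=cv2.minAreaRect(q.astype(np.float32)); print("tray top",rc)
Ps=cloud("side",np.load("pics/side1.npy")); rs=np.zeros_like(roi); rs[190:399,300:500]=1
B=Ps[...,1]<-230
m2=rs&B&(Ps[...,2]>20)&(Ps[...,2]<36); print("tray side",cv2.minAreaRect(Ps[m2][:,:2].astype(np.float32)))
for n,Q,rr in(("top",P,roi),("side",Ps,rs&B)):
    k=rr&(Q[...,2]>42)&(Q[...,2]<60); print("tape",n,k.sum(),cv2.minAreaRect(Q[k][:,:2].astype(np.float32)))
    k=rr&(Q[...,2]>-3)&(Q[...,2]<8); print("floor", np.median(Q[k][:,2]))
# wrench in hand
s=r.sense(); t=s['tool_pos']; print(t.round(1),s['tcp_rot'].round(2))
d=Ps-t; th=np.radians(45); a=d[...,0]*np.cos(th)+d[...,1]*np.sin(th); b=-d[...,0]*np.sin(th)+d[...,1]*np.cos(th)
k=(abs(b)<22)&(abs(a)<110)&(d[...,2]>-45)&(d[...,2]<25)
for a0 in range(-105,105,15):
    j=k&(a>=a0)&(a<a0+15)
    if j.sum()>3: print(a0+7,j.sum(),"dz",np.percentile(d[...,2][j],[10,50,90]).round(1),"b",np.percentile(b[j],[5,95]).round(1))
print("span",a[k&(abs(a)>25)].min(),a[k&(abs(a)>25)].max())
```

```text
tray top ((497.89849853515625, -326.93963623046875), (271.0348815917969, 122.45787811279297), 10.095383644104004)
tray side ((496.6663513183594, -329.4508056640625), (272.4223327636719, 121.26116943359375), 10.38522720336914)
tape top 237 ((591.2451171875, -335.3998718261719), (56.11647415161133, 39.12344741821289), 8.63007926940918)
floor 1.5031717750104008
tape side 433 ((588.6787719726562, -338.9913330078125), (54.75880432128906, 37.712791442871094), 8.122852325439453)
floor 0.22158176700185095
[571.1  27.1 186.4] [179.75  -0.23  45.08]
-83 36 dz [-18.4 -13.7 -10.2] b [-8.9  7.1]
-68 34 dz [-13.  -10.   -8.8] b [-10.    6.5]
-53 30 dz [-11.5 -10.3  -9.1] b [-9.8  6.2]
-38 28 dz [-12.4 -10.2  -8.6] b [-9.6  5.3]
-23 28 dz [-12.  -10.4  -9.4] b [-9.7  6.6]
-8 177 dz [-9.9  4.  20. ] b [-20.2  19.8]
7 28 dz [-10.6  -9.1  11.5] b [-5.2  8. ]
22 21 dz [-10.1  -8.3  -5.8] b [-2.3  9. ]
37 18 dz [-7.7 -6.6 -5.3] b [-3.2 11.4]
52 24 dz [-14.7  -7.2  -5.4] b [-19.1  15. ]
67 15 dz [-11.2  -7.1  -5.8] b [-1.5 15.4]
82 6 dz [-12.8  -7.   -6.2] b [ 6.8 14.6]
span -82.40733692469817 78.95544026640493
```

```bash
python3 -m handwheel '[[0,0,0,0,0,7,0.01],[0,0,0,0,0,7,0.01],[0,0,0,0,0,7,0.01],[0,0,0,0,0,7,0.01],[0,0,0,0,0,6.9,0.01],[0,0,0,0,0,0,0.01],[0,0,0,0,0,0,0.01]]'
python3 go.py 466.4 -325.6 60 10.2
```

```text
time: 5.12
tool_pos: [568.3, 27.2, 181.2]
tcp_rot: [-180.0, 0.2, 10.4]
ft_force: [0.2, 0.1, -1.0]
finger_gap: 16.5
grip_force: 40.2
turn [-0.03  0.16  0.2 ] shift after turn mm [-162.8  329.2  121.2]
t 5.1167 [568.3  27.2 181.2] [-1.7996e+02  1.6000e-01  1.0400e+01] f [ 0.2  0.1 -1. ] gap 16.5 19.0
```

```bash
python3 -m handwheel '[[-0.008,0.016,0,0,0,0,0.01],[-0.016,0.033,0,0,0,0,0.01],[-0.016,0.033,0,0,0,0,0.01],[-0.016,0.033,0,0,0,0,0.01],[-0.016,0.033,0,0,0,0,0.01],[-0.016,0.033,0,0,0,0,0.01],[-0.016,0.033,0,0,0,0,0.01],[-0.016,0.033,0,0,0,0,0.01]]'
python3 -m handwheel '[[-0.016,0.033,0,0,0,0,0.01],[-0.016,0.033,0,0,0,0,0.01],[-0.011,0.016,0.02,0,0,0,0.01],[0,0,0.03,0,0,0,0.01],[0,0,0.03,0,0,0,0.01],[0,0,0.02,0,0,0,0.01],[0,0,0,0,0,0,0.01],[0,0,0,0,0,0,0.01]]'
python3 go.py 466.4 -325.6 25 10.2
```

```text
time: 5.78
tool_pos: [493.7, -238.5, 182.2]
tcp_rot: [-180.0, 0.0, 10.5]
ft_force: [1.9, 0.1, -1.7]
finger_gap: 16.6
grip_force: 40.2
time: 6.45
tool_pos: [465.8, -324.5, 81.1]
tcp_rot: [-179.8, 0.2, 10.3]
ft_force: [-0.3, -0.4, 1.3]
finger_gap: 16.4
grip_force: 40.2
turn [-0.19  0.16  0.14] shift after turn mm [ 0.4  1.2 56.1]
t 6.45 [ 465.8 -324.5   81.1] [-1.7981e+02  1.6000e-01  1.0340e+01] f [-0.3 -0.4  1.3] gap 16.4 19.0
```

```bash
python3 -m handwheel '[[0,0,0.02,0,0,0,0.01],[0,0,0.02,0,0,0,0.01],[0,0,0.008,0,0,0,0.01],[0,0,0,0,0,0,0.01],[0,0,0,0,0,0,0.01],[0,0,0,0,0,0,0.01]]'
python3 -m handwheel '[[0,0,0.003,0,0,0,0.01],[0,0,0.002,0,0,0,0.01],[0,0,0,0,0,0,0.01],[0,0,0,0,0,0,0.01]]'
```

```text
time: 6.95
tool_pos: [468.2, -326.3, 36.8]
tcp_rot: [179.9, -0.1, 10.2]
ft_force: [-0.1, -0.7, -0.5]
finger_gap: 16.3
grip_force: 40.2
time: 7.28
tool_pos: [467.0, -325.5, 29.9]
tcp_rot: [180.0, 0.0, 10.2]
ft_force: [-0.6, -0.3, -1.8]
finger_gap: 16.4
grip_force: 40.2
```

```bash
python3 -m handwheel '[[0,0,0.002,0,0,0,0.01],[0,0,0.002,0,0,0,0.01],[0,0,0,0,0,0,0.01],[0,0,0,0,0,0,0.01],[0,0,0,0,0,0,0.01]]'
python3 -m handwheel '[[0,0,0.001,0,0,0,0.01],[0,0,0,0,0,0,0.01],[0,0,0,0,0,0,0.01]]'
```

```text
time: 7.7
tool_pos: [467.4, -325.8, 28.2]
tcp_rot: [180.0, -0.0, 10.2]
ft_force: [-8.7, 6.8, 21.9]
finger_gap: 16.5
grip_force: 42.7
time: 7.95
tool_pos: [467.4, -325.8, 28.2]
tcp_rot: [180.0, 0.0, 10.2]
ft_force: [-13.4, 9.5, 30.7]
finger_gap: 16.2
grip_force: 43.8
```

```bash
python3 -m handwheel '[[0,0,-0.002,0,0,0,0.01],[0,0,0,0,0,0,0.01],[0,0,0,0,0,0,0.034],[0,0,0,0,0,0,0.034],[0,0,0,0,0,0,0.034],[0,0,0,0,0,0,0.034],[0,0,-0.01,0,0,0,0.034],[0,0,-0.02,0,0,0,0.034]]'
python3 -m handwheel '[[0,0,-0.03,0,0,0,0.034],[0,0,-0.04,0,0,0,0.05],[0,0,-0.04,0,0,0,0.07],[0,0,-0.03,0,0,0,0.085],[0,0,0,0,0,0,0.085],[0,0,0,0,0,0,0.085]]'
python3 - <<'E'
from meas import *
im,d=r.snapshot("top"); im2,d2=r.snapshot("side"); np.save("pics/top2.npy",d);np.save("pics/side2.npy",d2);cv2.imwrite("pics/top2.png",im);cv2.imwrite("pics/side2.png",im2)
cv2.imwrite("pics/pair2.png",np.vstack([cv2.resize(im[75:265,170:470],(600,300)),cv2.resize(im2[160:390,240:500],(600,300))]))
E
python3 go.py 394 337 200 -12
```

```text
time: 8.62
tool_pos: [465.1, -323.9, 54.5]
tcp_rot: [-179.7, 0.2, 10.2]
ft_force: [-0.4, -0.1, -0.7]
finger_gap: 33.9
grip_force: 0.0
time: 9.12
tool_pos: [468.5, -326.7, 200.5]
tcp_rot: [179.7, -0.2, 10.2]
ft_force: [0.1, -0.2, -0.5]
finger_gap: 84.7
grip_force: 0.0
turn [-0.03  0.04 22.18] shift after turn mm [-208.8 -632.6   -3.7]
t 9.2167 [ 466.7 -325.2  196.3] [-1.7996e+02  3.0000e-02  1.0180e+01] f [0.2 1.  0. ] gap 85.1 19.0
```

View pics/pair2.png

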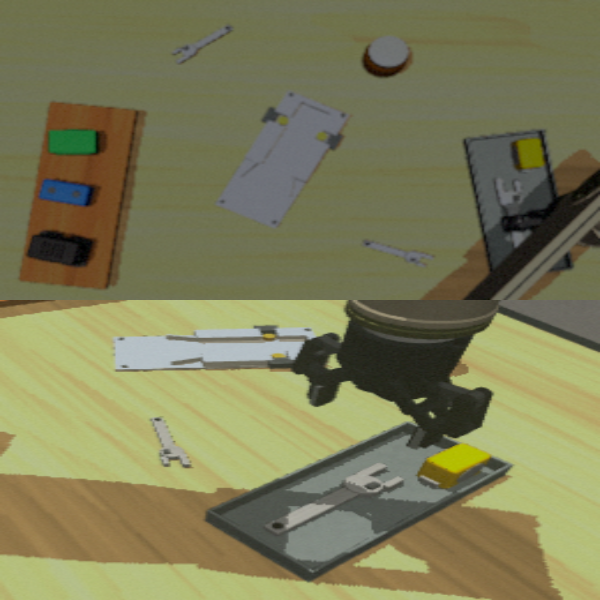

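The wrench lies flat in the tray, with its head at lower-half (370,482) clear of the tape, and the slide is empty. Now the slide's centreline and the charger pose from both views.

Run:
```python
from meas import *
for n,b in(("top",(125,225,270,355)),("side",(160,225,280,376))):
    im=cv2.imread(f"pics/{n}2.png"); d=np.load(f"pics/{n}2.npy")
    S=cv2.resize(cv2.cvtColor(im,cv2.COLOR_BGR2HSV)[...,1][b[0]:b[1],b[2]:b[3]],None,fx=4,fy=4,interpolation=cv2.INTER_CUBIC)
    th,m=cv2.threshold(cv2.GaussianBlur(S,(5,5),0),0,255,cv2.THRESH_BINARY_INV+cv2.THRESH_OTSU)
    c=max(cv2.findContours(m,0,1)[0],key=cv2.contourArea).reshape(-1,2)
    uv=(c+.5)/4-.5+[b[2],b[0]]
    X=onplane(n,uv,6)[:,:2]; ang=np.radians(-25); o=np.array([577,24.])
    for it in range(4):
        ex=np.array([np.cos(ang),np.sin(ang)]); ey=np.array([-ex[1],ex[0]])
        p=np.c_[(X-o)@ex,(X-o)@ey]
        k=(p[:,0]>-122)&(p[:,0]<-45)
        L=p[k&(p[:,1]>35)]; Rr=p[k&(p[:,1]<-35)]
        fl=np.polyfit(L[:,0],L[:,1],1); fr=np.polyfit(Rr[:,0],Rr[:,1],1)
        e=p[(abs(p[:,1])<44)&(p[:,0]<-100)]; x0=np.median(e[:,0])
        fe=np.polyfit(e[:,1],e[:,0],1)
        x=-85; yl,yr=np.polyval(fl,x),np.polyval(fr,x)
        ang+=np.arctan((fl[0]+fr[0])/2)*.8
        o=o+ey*(yl+yr)/2*.8+ex*(x0+130)*.8
    Z=onplane(n,uv,20.5)[:,:2]; pz=np.c_[(Z-o)@ex,(Z-o)@ey]
    print(n,"thr",th,"origin",o.round(1),"ang",np.degrees(ang).round(2),"width",round(yl-yr,1),"slopes",np.degrees([fl[0],fr[0],fe[0]]).round(2),"x end(z6,z20)",p[:,0].max().round(1),pz[:,0].max().round(1),"resid",L[:,1].std().round(2))
    s=o+ex*-82; h=o+ex*60; print("start",s.round(1),"home",h.round(1))
    P=cloud(n,d)
    roi=(P[...,0]>340)&(P[...,0]<450)&(P[...,1]>285)&(P[...,1]<395)&(P[...,2]>96)&(P[...,2]<108)
    l=cv2.connectedComponentsWithStats(roi.astype(np.uint8)); i=1+np.argmax(l[2][1:,4]); k=l[1]==i
    c=cv2.findContours(k.astype(np.uint8),0,1)[0][0].reshape(-1,2); rc=cv2.minAreaRect(onplane(n,c,103)[:,:2].astype(np.float32))
    print("charger top",k.sum(),"z",np.median(P[k][:,2]).round(1),"mean",P[k][:,:2].mean(0).round(1),np.round(rc[0],1),np.round(rc[1],1),round(rc[2],1))
    q=P[k][:,:2]; a=np.linalg.svd(q-q.mean(0),full_matrices=False)[2][0]; print("  pca",np.degrees(np.arctan2(a[1],a[0])).round(1))
    k=(P[...,0]>470)&(P[...,0]<530)&(P[...,1]>290)&(P[...,1]<390)&(P[...,2]>66)&(P[...,2]<90); print("  bumper",P[k].mean(0).round(1),P[k].min(0).round(),P[k].max(0).round())
```

```text
top thr 46.0 origin [579.5  27.2] ang -25.2 width 105.1 slopes [ 0.25 -0.26  0.46] x end(z6,z20) 121.9 119.5 resid 0.26
start [505.3  62.1] home [633.8   1.6]
charger top 356 z 103.1 mean [393.  343.4] [392.8 343.6] [70.6 41.5] 77.7
  pca -101.4
  bumper [496.8 338.3  76.2] [474. 303.  67.] [519. 375.  87.]
side thr 58.0 origin [577.4  25.8] ang -24.19 width 107.2 slopes [ 1.38 -1.36  1.45] x end(z6,z20) 124.6 118.6 resid 1.6
start [502.6  59.4] home [632.1   1.2]
charger top 198 z 102.6 mean [391.2 337.9] [390.9 337.1] [78.1 41.6] 77.6
  pca -103.2
  bumper [494.2 331.3  74.6] [473. 300.  66.] [520. 373.  79.]
```

```bash
python3 -m handwheel '[[0,0,0,0,0,-7,0.07],[0,0,0,0,0,-7,0.07],[0,0,0,0,0,-7,0.07],[0,0,0,0,0,-7,0.07],[0,0,0,0,0,-7,0.07],[0,0,0,0,0,-7,0.07],[0,0,0,0,0,-7,0.07],[0,0,0,0,0,-7,0.07]]'
python3 -m handwheel '[[0,0,0,0,0,-7,0.07],[0,0,0,0,0,-4.4,0.07],[0,0,0,0,0,0,0.07],[0,0,0,0,0,0,0.07]]'
python3 go.py 392 340.5 160 77.6
```

```text
time: 9.88
tool_pos: [465.9, -324.6, 194.2]
tcp_rot: [-179.8, -0.1, 66.5]
ft_force: [0.4, -0.5, -0.4]
finger_gap: 69.9
grip_force: 0.0
time: 10.22
tool_pos: [466.3, -324.8, 194.9]
tcp_rot: [-179.8, -0.1, 77.4]
ft_force: [0.7, 0.1, 0.4]
finger_gap: 69.9
grip_force: 0.0
turn [-0.17 -0.09 -0.18] shift after turn mm [ 633.9 -215.4   34.9]
t 10.2167 [ 466.3 -324.8  194.9] [-1.7983e+02 -9.0000e-02  7.7420e+01] f [0.7 0.1 0.4] gap 69.9 19.0
```

```bash
python3 -m handwheel '[[0.015,-0.005,0,0,0,0,0.07],[0.03,-0.01,0,0,0,0,0.07],[0.036,-0.012,0,0,0,0,0.07],[0.036,-0.012,0,0,0,0,0.07],[0.036,-0.012,0,0,0,0,0.07],[0.036,-0.012,0,0,0,0,0.07],[0.036,-0.012,0,0,0,0,0.07],[0.036,-0.012,0,0,0,0,0.07]]'
python3 -m handwheel '[[0.036,-0.012,0,0,0,0,0.07],[0.036,-0.012,0,0,0,0,0.07],[0.036,-0.012,0,0,0,0,0.07],[0.036,-0.012,0,0,0,0,0.07],[0.036,-0.012,0,0,0,0,0.07],[0.036,-0.012,0,0,0,0,0.07],[0.036,-0.012,0,0,0,0,0.07],[0.036,-0.012,0,0,0,0,0.07]]'
python3 -m handwheel '[[0.036,-0.014,0,0,0,0,0.07],[0.03,-0.012,0.01,0,0,0,0.07],[0.019,-0.006,0.015,0,0,0,0.07],[0,0,0.01,0,0,0,0.07],[0,0,0,0,0,0,0.07],[0,0,0,0,0,0,0.07],[0,0,0,0,0,0,0.07],[0,0,0,0,0,0,0.07]]'
python3 go.py 392 340.5 82 77.6
```

```text
time: 10.88
tool_pos: [437.2, -50.2, 196.1]
tcp_rot: [-179.9, -0.0, 77.4]
ft_force: [0.6, 0.8, 0.5]
finger_gap: 70.2
grip_force: 0.0
time: 11.55
tool_pos: [405.4, 251.8, 196.2]
tcp_rot: [-180.0, 0.0, 77.4]
ft_force: [1.1, -0.8, 0.0]
finger_gap: 69.9
grip_force: 0.0
time: 12.22
tool_pos: [394.3, 339.2, 162.7]
tcp_rot: [179.9, -0.0, 77.5]
ft_force: [0.7, 0.7, 1.3]
finger_gap: 70.2
grip_force: 0.0
turn [ 0.05 -0.04 -0.15] shift after turn mm [ 0.8 -2.5 80.7]
t 12.2167 [394.3 339.2 162.7] [ 1.7995e+02 -4.0000e-02  7.7450e+01] f [0.7 0.7 1.3] gap 70.2 19.0
```

```bash
python3 -m handwheel '[[0,-0.002,0.02,0,0,0,0.07],[0,0,0.03,0,0,0,0.07],[0,0,0.02,0,0,0,0.07],[0,0,0.01,0,0,0,0.07],[0,0,0,0,0,0,0.07],[0,0,0,0,0,0,0.07],[0,0,0,0,0,0,0.07]]'
python3 -m handwheel '[[0,0,0,0,0,0,0.055],[0,0,0,0,0,0,0.03],[0,0,0,0,0,0,0.03],[0,0,0,0,0,0,0.03],[0,0,0,0,0,0,0.03],[0,0,0,0,0,0,0.03],[0,0,0,0,0,0,0.03]]' 40
python3 go.py 392 340.5 160 77.6
```

```text
time: 12.8
tool_pos: [392.8, 340.9, 83.7]
tcp_rot: [179.9, -0.1, 77.5]
ft_force: [1.0, 0.1, -0.5]
finger_gap: 70.0
grip_force: 0.0
time: 13.38
tool_pos: [392.5, 341.0, 83.3]
tcp_rot: [179.9, -0.1, 77.6]
ft_force: [-0.2, 0.4, 6.6]
finger_gap: 41.5
grip_force: 41.6
turn [ 0.1  -0.11 -0.02] shift after turn mm [ -0.6  -0.4 -76.7]
t 13.3833 [392.5 341.   83.3] [ 1.799e+02 -1.100e-01  7.758e+01] f [-0.2  0.4  6.6] gap 41.5 19.0
```

```bash
python3 -m handwheel '[[0,0,-0.015,0,0,0,0.03],[0,0,-0.03,0,0,0,0.03],[0,0,-0.03,0,0,0,0.03],[0,0,-0.025,0,0,-5,0.03],[0,0,0,0,0,-7,0.03],[0,0,0,0,0,-7,0.03],[0,0,0,0,0,-7,0.03],[0,0,0,0,0,-7,0.03]]'
python3 -m handwheel '[[0,0,0,0,0,-7,0.03],[0,0,0,0,0,-7,0.03],[0,0,0,0,0,-7,0.03],[0,0,0,0,0,-7,0.03],[0,0,0,0,0,-7,0.03],[0,0,0,0,0,-7,0.03],[0,0,0,0,0,-2.3,0.03],[0,0,0,0,0,0,0.03]]'
python3 go.py 504.1 61.3 90 154.9
```

```text
time: 14.05
tool_pos: [391.3, 340.3, 181.8]
tcp_rot: [-180.0, 0.0, 110.9]
ft_force: [0.6, -0.0, -1.6]
finger_gap: 41.6
grip_force: 41.3
time: 14.72
tool_pos: [391.2, 340.2, 181.5]
tcp_rot: [-180.0, -0.0, 155.0]
ft_force: [-0.4, 0.1, -2.2]
finger_gap: 41.8
grip_force: 41.3
turn [-0.04 -0.02  0.09] shift after turn mm [-220.5 -204.7   91.5]
t 14.7167 [391.2 340.2 181.5] [-1.7996e+02 -2.0000e-02  1.5499e+02] f [-0.4  0.1 -2.2] gap 41.8 19.0
```

```bash
python3 -m handwheel '[[-0.01,-0.009,0,0,0,0,0.03],[-0.025,-0.023,0,0,0,0,0.03],[-0.028,-0.026,0,0,0,0,0.03],[-0.028,-0.026,0,0,0,0,0.03],[-0.028,-0.026,0,0,0,0,0.03],[-0.028,-0.026,0,0,0,0,0.03],[-0.028,-0.026,0,0,0,0,0.03],[-0.028,-0.026,0,0,0,0,0.03]]'
python3 -m handwheel '[[-0.0175,-0.0167,0.01,0,0,0,0.03],[0,0,0.03,0,0,0,0.03],[0,0,0.03,0,0,0,0.03],[0,0,0.02,0,0,0,0.03],[0,0,0,0,0,0,0.03],[0,0,0,0,0,0,0.03],[0,0,0,0,0,0,0.03],[0,0,0,0,0,0,0.03]]'
python3 - <<'E'
from h import *
im,d=r.snapshot("top"); im2,d2=r.snapshot("side"); np.save("pics/side3.npy",d2);cv2.imwrite("pics/side3.png",im2)
cv2.imwrite("pics/s3.png",cv2.resize(im2[130:260,240:420],(780,563),interpolation=cv2.INTER_CUBIC))
E
python3 go.py 504.1 61.3 49.5 154.9
```

```text
time: 15.38
tool_pos: [495.7, 82.2, 181.8]
tcp_rot: [180.0, 0.0, 154.8]
ft_force: [1.8, 0.3, -2.5]
finger_gap: 41.8
grip_force: 41.4
time: 16.05
tool_pos: [505.9, 61.6, 94.1]
tcp_rot: [179.9, 0.2, 154.9]
ft_force: [0.3, -0.2, -2.6]
finger_gap: 41.8
grip_force: 41.3
turn [ 0.08  0.17 -0.03] shift after turn mm [ 1.3 -0.9 44.3]
t 16.15 [505.7  61.6  93.8] [1.7992e+02 1.7000e-01 1.5487e+02] f [ 0.7  0.1 -2.8] gap 41.0 19.0
```

View pics/s3.png

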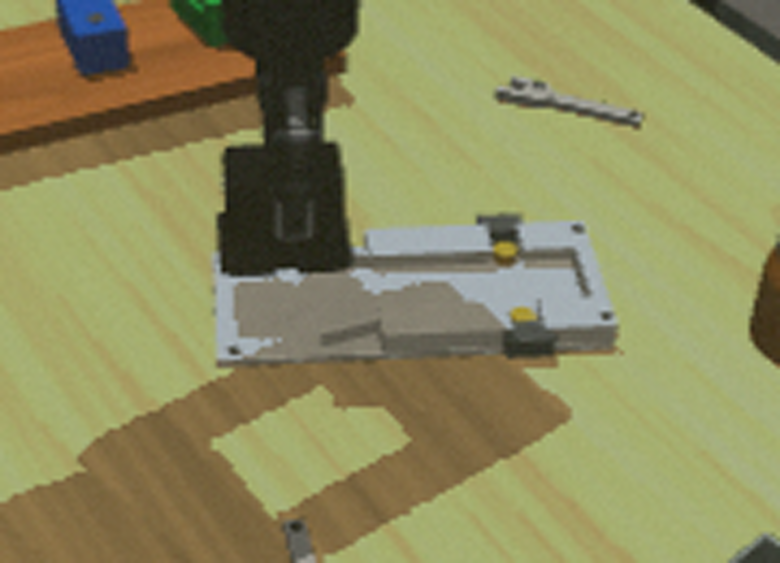

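The charger hangs over the run-in at crop (285,210), lined up with the slide. Lowering.

```bash
python3 -m handwheel '[[0.001,-0.001,0.015,0,0,0,0.03],[0,0,0.015,0,0,0,0.03],[0,0,0.01,0,0,0,0.03],[0,0,0,0,0,0,0.03],[0,0,0,0,0,0,0.03],[0,0,0,0,0,0,0.03]]'
python3 -m handwheel '[[0,0,0.001,0,0,0,0.03],[0,0,0.001,0,0,0,0.03],[0,0,0,0,0,0,0.03],[0,0,0,0,0,0,0.03],[0,0,0,0,0,0,0.03]]'
```

```text
time: 16.65
tool_pos: [503.6, 61.0, 52.7]
tcp_rot: [180.0, 0.1, 154.9]
ft_force: [-0.1, 0.1, -1.5]
finger_gap: 41.5
grip_force: 41.4
time: 17.07
tool_pos: [503.0, 60.9, 50.0]
tcp_rot: [180.0, 0.0, 154.9]
ft_force: [-0.3, 0.0, -1.1]
finger_gap: 41.5
grip_force: 41.4
```

```bash
python3 -m handwheel '[[0,0,0.001,0,0,0,0.03],[0,0,0,0,0,0,0.03],[0,0,0,0,0,0,0.03]]'
python3 -m handwheel '[[0,0,0.0005,0,0,0,0.03],[0,0,0,0,0,0,0.03],[0,0,0,0,0,0,0.03]]'
```

```text
time: 17.32
tool_pos: [503.3, 60.9, 49.3]
tcp_rot: [180.0, 0.0, 154.9]
ft_force: [-2.5, -0.6, 4.2]
finger_gap: 41.4
grip_force: 42.1
time: 17.57
tool_pos: [503.3, 60.9, 49.3]
tcp_rot: [180.0, 0.0, 154.9]
ft_force: [-4.6, -0.9, 10.3]
finger_gap: 41.7
grip_force: 42.9
```

```bash
python3 -m handwheel '[[0,0,-0.0005,0,0,0,0.03],[-0.005,0,0,0,0,0,0.03],[-0.008,0,0,0,0,0,0.03],[-0.008,0,0,0,0,0,0.03],[-0.004,0,0,0,0,0,0.03],[0,0,0,0,0,0,0.03],[0,0,0,0,0,0,0.03]]' 25
python3 -m handwheel '[[-0.005,0,0,0,0,0,0.03],[-0.005,0,0,0,0,0,0.03],[-0.005,0,0,0,0,0,0.03],[0,0,0,0,0,0,0.03],[0,0,0,0,0,0,0.03]]'
python3 go.py 504.1 61.3 49.3 154.9
```

```text
time: 18.15
tool_pos: [526.7, 50.2, 49.4]
tcp_rot: [180.0, 0.1, 154.9]
ft_force: [1.9, -1.0, 4.1]
finger_gap: 41.6
grip_force: 42.2
time: 18.57
tool_pos: [539.8, 44.0, 49.4]
tcp_rot: [180.0, 0.1, 154.9]
ft_force: [-0.2, 0.8, 5.7]
finger_gap: 41.6
grip_force: 42.4
turn [ 0.04  0.06 -0.02] shift after turn mm [39.6  0.5  0.1]
t 18.5667 [539.8  44.   49.4] [1.7996e+02 6.0000e-02 1.5488e+02] f [-0.2  0.8  5.7] gap 41.6 19.0
```

```bash
python3 -m handwheel '[[-0.004,0,0,0,0,0,0.03],[-0.004,0,0,0,0,0,0.03],[-0.004,0,0,0,0,0,0.03],[0,0,0,0,0,0,0.03],[0,0,0,0,0,0,0.03]]'
python3 -m handwheel '[[-0.004,0,0,0,0,0,0.03],[-0.004,0,0,0,0,0,0.03],[-0.004,0,0,0,0,0,0.03],[0,0,0,0,0,0,0.03],[0,0,0,0,0,0,0.03]]'
python3 go.py 504.1 61.3 49.3 154.9
```

```text
time: 18.98
tool_pos: [550.3, 39.0, 49.3]
tcp_rot: [180.0, 0.0, 154.9]
ft_force: [-1.5, 0.4, 6.4]
finger_gap: 41.7
grip_force: 42.6
time: 19.4
tool_pos: [561.2, 33.9, 49.4]
tcp_rot: [180.0, 0.0, 154.9]
ft_force: [-1.8, 0.3, 6.9]
finger_gap: 41.5
grip_force: 42.6
turn [ 0.03  0.03 -0.02] shift after turn mm [63.3  0.6  0.1]
t 19.4 [561.2  33.9  49.4] [1.7997e+02 3.0000e-02 1.5488e+02] f [-1.8  0.3  6.9] gap 41.5 19.0
```

```bash
python3 -m handwheel '[[-0.005,0,-0.0003,0,0,0,0.03],[-0.005,0,0,0,0,0,0.03],[-0.005,0,0,0,0,0,0.03],[-0.005,0,0,0,0,0,0.03],[0,0,0,0,0,0,0.03],[0,0,0,0,0,0,0.03]]' 40
python3 -m handwheel '[[-0.005,0,0,0,0,0,0.03],[-0.005,0,0,0,0,0,0.03],[-0.005,0,0,0,0,0,0.03],[-0.005,0,0,0,0,0,0.03],[0,0,0,0,0,0,0.03],[0,0,0,0,0,0,0.03]]'
python3 go.py 504.1 61.3 49.3 154.9
```

```text
time: 19.9
tool_pos: [579.4, 25.2, 49.4]
tcp_rot: [180.0, 0.1, 154.9]
ft_force: [1.8, 0.3, 3.8]
finger_gap: 41.6
grip_force: 42.2
time: 20.4
tool_pos: [597.4, 16.7, 49.4]
tcp_rot: [180.0, 0.0, 154.9]
ft_force: [0.3, -0.0, 5.1]
finger_gap: 41.6
grip_force: 42.3
turn [ 0.01  0.04 -0.02] shift after turn mm [1.034e+02 8.000e-01 1.000e-01]
t 20.4 [597.4  16.7  49.4] [1.7999e+02 4.0000e-02 1.5488e+02] f [ 0.3 -0.   5.1] gap 41.6 19.0
```

```bash
for i in 1 2; do python3 -m handwheel '[[-0.003,0,0,0,0,0,0.03],[-0.003,0,0,0,0,0,0.03],[-0.003,0,0,0,0,0,0.03],[0,0,0,0,0,0,0.03]]' | grep -v rot; done
for i in 1 2 3; do python3 -m handwheel '[[-0.002,0,0,0,0,0,0.03],[-0.002,0,0,0,0,0,0.03],[0,0,0,0,0,0,0.03]]' | grep -v rot; done
python3 go.py 504.1 61.3 49.3 154.9
```

```text
time: 20.73
tool_pos: [604.2, 13.5, 49.4]
ft_force: [-8.3, 2.2, 12.3]
finger_gap: 41.9
grip_force: 43.3
time: 21.07
tool_pos: [612.2, 10.0, 49.3]
ft_force: [-8.8, 3.8, 12.3]
finger_gap: 41.6
grip_force: 43.4
time: 21.32
tool_pos: [615.8, 8.3, 49.4]
ft_force: [-8.9, 2.8, 12.0]
finger_gap: 41.3
grip_force: 43.3
time: 21.57
tool_pos: [619.4, 6.5, 49.4]
ft_force: [-9.1, 3.7, 11.8]
finger_gap: 41.6
grip_force: 43.2
time: 21.82
tool_pos: [623.1, 4.8, 49.4]
ft_force: [-8.2, 2.5, 12.2]
finger_gap: 41.5
grip_force: 43.2
turn [-0.01 -0.16  0.  ] shift after turn mm [1.317e+02 7.000e-01 1.000e-01]
t 21.8167 [623.1   4.8  49.4] [-1.7999e+02 -1.6000e-01  1.5490e+02] f [-8.2  2.5 12.2] gap 41.5 19.0
```

```bash
for i in 1 2 3 4 5 6 7; do python3 -m handwheel '[[-0.001,0,0,0,0,0,0.03],[0,0,0,0,0,0,0.03],[0,0,0,0,0,0,0.03]]' | egrep 'pos|ft'|tr '\n' ' '; echo; done
```

```text
tool_pos: [623.8, 4.5, 49.4] ft_force: [-10.2, 2.8, 13.4] 
tool_pos: [624.6, 4.1, 49.4] ft_force: [-9.7, 3.8, 13.3] 
tool_pos: [625.5, 3.7, 49.4] ft_force: [-10.3, 3.0, 14.6] 
tool_pos: [626.4, 3.3, 49.4] ft_force: [-9.6, 3.8, 14.3] 
tool_pos: [627.3, 2.9, 49.4] ft_force: [-10.0, 3.8, 12.7] 
tool_pos: [628.2, 2.4, 49.4] ft_force: [-9.4, 3.8, 13.5] 
tool_pos: [629.2, 2.0, 49.4] ft_force: [-10.3, 3.7, 14.2]
```

```bash
for i in 1 2 3 4 5 6; do python3 -m handwheel '[[-0.001,0,0,0,0,0,0.03],[0,0,0,0,0,0,0.03],[0,0,0,0,0,0,0.03]]' | egrep 'pos|ft'|tr '\n' ' '; echo; done
```

```text
tool_pos: [630.0, 1.6, 49.4] ft_force: [-9.5, 3.3, 13.1] 
tool_pos: [631.0, 1.2, 49.4] ft_force: [-10.3, 4.0, 12.3] 
tool_pos: [631.9, 0.7, 49.4] ft_force: [-9.8, 3.8, 12.2] 
tool_pos: [633.0, 0.2, 49.4] ft_force: [-8.5, 3.9, 11.4] 
tool_pos: [634.1, -0.4, 49.4] ft_force: [-6.6, 2.1, 10.4] 
tool_pos: [635.2, -0.9, 49.4] ft_force: [-6.2, 1.6, 9.5]
```

```bash
for i in 1 2 3 4 5; do python3 -m handwheel '[[-0.0007,0,0,0,0,0,0.03],[0,0,0,0,0,0,0.03],[0,0,0,0,0,0,0.03]]' | egrep 'pos|ft'|tr '\n' ' '; echo; done
```

```text
tool_pos: [635.9, -1.3, 49.3] ft_force: [-5.2, 2.4, 8.8] 
tool_pos: [636.7, -1.7, 49.4] ft_force: [-5.0, 1.2, 9.0] 
tool_pos: [637.3, -2.0, 49.4] ft_force: [-5.2, 1.6, 8.5] 
tool_pos: [637.8, -2.3, 49.4] ft_force: [-5.2, 1.7, 9.4] 
tool_pos: [638.1, -2.4, 49.4] ft_force: [-7.9, 2.6, 11.9]
```

The force fell as the rollers entered the notches and is now rising against the seat. Releasing and looking.

```bash
python3 -m handwheel '[[0.0005,0,-0.0003,0,0,0,0.03],[0,0,0,0,0,0,0.03],[0,0,0,0,0,0,0.06],[0,0,0,0,0,0,0.065],[0,0,0,0,0,0,0.065],[0,0,0,0,0,0,0.065],[0,0,0,0,0,0,0.065],[0,0,-0.015,0,0,0,0.065]]'
python3 -m handwheel '[[0,0,-0.03,0,0,0,0.065],[0,0,-0.04,0,0,0,0.065],[0,0,-0.04,0,0,0,0.065],[0.03,0,-0.02,0,0,0,0.065],[0.04,0,0,0,0,0,0.065],[0.04,0,0,0,0,0,0.065],[0.04,0,0,0,0,0,0.065],[0.04,0,0,0,0,0,0.065]]'
python3 -m handwheel '[[0.04,0,0,0,0,0,0.065],[0.04,0,0,0,0,0,0.065],[0.03,0,0,0,0,0,0.065],[0,0,0,0,0,0,0.065],[0,0,0,0,0,0,0.065]]'
python3 - <<'E'
from h import *
im,d=r.snapshot("top"); im2,d2=r.snapshot("side"); np.save("pics/top4.npy",d);np.save("pics/side4.npy",d2);cv2.imwrite("pics/top4.png",im);cv2.imwrite("pics/side4.png",im2)
cv2.imwrite("pics/pair4.png",np.vstack([cv2.resize(im[120:225,250:400],(500,300),interpolation=cv2.INTER_CUBIC),cv2.resize(im2[150:220,280:397],(500,300),interpolation=cv2.INTER_CUBIC)]))
for n,dd in(("top",d),("side",d2)):
    P=cloud(n,dd); k=(P[...,2]>60)&(P[...,2]<78)&(P[...,0]>560)&(P[...,0]<700)&(abs(P[...,1])<70)
    q=P[k]; rc=cv2.minAreaRect(q[:,:2].astype(np.float32)); print(n,k.sum(),np.median(q[:,2]),rc,"from dock origin",rc[0]-np.array([579.5,27.2] if n=="top" else [577.4,25.8]))
E
```

```text
time: 26.98
tool_pos: [636.2, -2.6, 61.1]
tcp_rot: [-179.9, -0.3, 154.9]
ft_force: [-0.4, -0.1, -0.4]
finger_gap: 65.0
grip_force: 0.0
time: 27.65
tool_pos: [465.3, 78.4, 195.5]
tcp_rot: [180.0, 0.1, 154.9]
ft_force: [-0.2, 1.7, 0.3]
finger_gap: 65.0
grip_force: 0.0
time: 28.07
tool_pos: [366.7, 125.3, 195.7]
tcp_rot: [179.9, 0.1, 155.0]
ft_force: [0.6, -0.7, 0.3]
finger_gap: 65.1
grip_force: 0.0
top 344 68.70202010796493 ((632.61865234375, 2.355907440185547), (40.71035385131836, 69.56727600097656), 65.22208404541016) from dock origin [ 53.11865234 -24.84409256]
side 312 68.60371964200482 ((630.9998779296875, -2.179920196533203), (43.931915283203125, 69.1890640258789), 63.863121032714844) from dock origin [ 53.59987793 -27.9799202 ]
```

View pics/pair4.png

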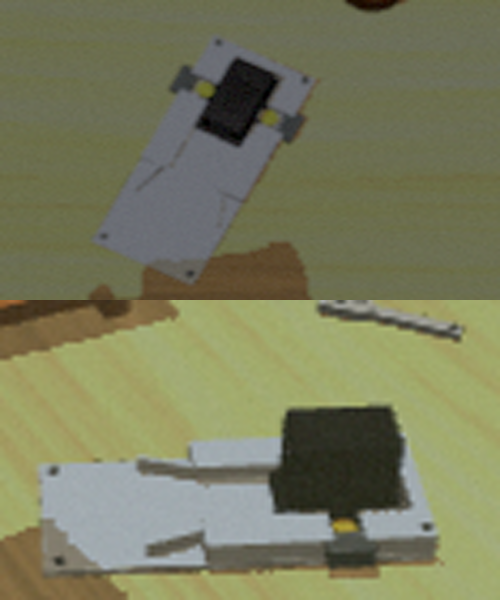

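The body sits between the two brass rollers, at upper-half (205,90) and (271,118), with the body centre at (237,101). I'll compare the roller positions with those of the empty slide: sprung inwards should read the same, pushed back would be 6 mm wider apart.

Run:
```python
from h import *
ex=np.array([.9056,-.4242]); ey=np.array([.4242,.9056])
fr={'empty':cv2.imread("pics/top2.png"),'now':cv2.imread("pics/top4.png")}
fr['now2']=r.snapshot("top")[0]
for k,im in fr.items():
    h=cv2.cvtColor(im,cv2.COLOR_BGR2HSV).astype(int); b=im.astype(float)
    w=np.clip((b[...,2]+b[...,1])/2-b[...,0]-25,0,None); 
    m=(abs(h[...,0]-27)<7)&(h[...,1]>110)
    c=[]
    for (u,v) in((311,151),(331,161)):
        M=np.zeros(m.shape,bool); M[v-6:v+7,u-6:u+7]=1; M&=m
        M&=cv2.dilate((h[...,1]>150).astype(np.uint8)*m.astype(np.uint8),np.ones((3,3)))>0
        vv,uu=np.nonzero(M); c.append(onplane("top",[(uu*w[M]).sum()/w[M].sum(),(vv*w[M]).sum()/w[M].sum()],18)[0,:2])
    D=c[0]-c[1]; mid=(c[0]+c[1])/2; o=np.array([579.5,27.2])
    print(k,"sep y",(D@ey).round(1),"dx",(D@ex).round(1),"mid along/lat",((mid-o)@ex).round(1),((mid-o)@ey).round(1))
```

```text
empty sep y 65.2 dx 0.7 mid along/lat 60.1 -1.5
now sep y 64.4 dx 0.2 mid along/lat 60.0 -1.5
now2 sep y 64.5 dx 0.7 mid along/lat 59.9 -1.4
```

```bash
python3 -c "
from bench import r
print(r.hand_in())"
```

```text
the job is handed in; nothing more can be done
None
```

I handed the job in after about 28 s of robot time: the wrench lies flat in the tray beside the tape measure, and the charger is home in the slide, with both rollers measured back at their sprung-in spacing; no verdict was returned.

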